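# Lock the preparative column with the T-handle hex key

### The arm

A 6-joint arm with a two-finger parallel gripper is mounted at the origin on the work surface. World frame = base frame: x ahead of the robot, y to its left, z up, the work surface at z = 0. Lengths are in m, angles in rad, forces in N, time in s.
With the tool pointing down it reaches from about 0.25 to 0.8 m from the base axis. Payload 3.9 kg.
Tool frame: the origin (TCP) lies between the finger pads; the fingertips stand nose_length ahead of it and the grasp point (between the pads) lies 11 mm behind it (nose_length is the distance from the TCP to the fingertips, in m); z points along the fingers, y is the line along which they close (so a half turn about z gives the same grasp; the last joint's range is limited). The gripper opens to 85 mm and grips with 20 to 120 N. Pads are 22 mm wide; open, the fingers measure 114 mm over their backs; the gripper's body (76 mm by 85 mm) begins 54 mm behind the grasp point. The pads swing forward as they close: fully open they stand 13 mm farther back than shut.
Start: joints at [-1.226, 0.26, -0.138, 1.173, 0, 1.571], TCP at [0.177, -0.494, 0.218] pointing down, gripper open.
Joint ranges: [-2.78, 2.78], [-0.83, 1.72], [-1.28, 1.37], [-1.9, 2.12], [-1.57, 1.48], [-3.14, 3.14]. Speed limits (rad/s): [2.57, 2.57, 3.14, 3.14, 3.14, 3.14].

### API

Orientations are given as a rotation vector (axis times angle).
In Python, from bench import sense, get_image, close_job, nose_length gives the robot as it stands.
- The arm moves only by the shell command python3 -m pendant 'ROWS' [OPENING] [FORCE]. ROWS is JSON, a list of rows, each an object with "slide": the shift along the tool's x, y, z in cm, a list of three; "turn": the turn about the tool's z in rad. In form: [{"slide": [tx, ty, tz], "turn": turn}, ...]. A call has 1 to 12 rows; each row is the pose to reach, as a shift and turn from the pose commanded when the call began, along the tool's axes at that moment; what a row does not reach only later rows make up. A row lasts 1/8 s, in which the tool goes at most 62.5 mm and 10.7 degrees, less where a joint would pass 70% of its speed; a pose out of reach is approached as far as the arm can. A call with a gripper value outside its range is refused whole. OPENING is the opening in per cent of the stroke, from 0 (shut) to 100 (fully open), set as the call begins (- or left out, the last holds). The fingers move at their own pace and stop on an object; FORCE is the grip in N (left out, the last holds). Time passes only in rows, so rows that repeat a pose let the fingers close. It gives the time, the measured TCP pose, the force, the opening and the grip force at its end, in the units of the state.
- sense(): the state, without advancing time (a new reading comes with each control period).
- get_image(name): name is "side" or "top" or "wrist"; returns a dict with "image" (480x640x3 uint8, red, green, blue), "fx", "fy", "cx", "cy" (pixels), "k1" (the pictures are not rectified: a ray, as slopes to the right and down, at radius r is drawn at 1 + k1 r^2 times it, then the intrinsics apply), "cam_to_world" (4x4, takes a point from camera to world coordinates); the wrist camera has in their place "mount" (4x4, takes a point from camera to tool coordinates, whose origin is the TCP and whose axes are the flange's). Camera axes: x right, y down, z forward; pixel columns grow to the right and rows downward; lengths in m; the calibration is good to about 2 mm. A picture is of the moment at which its call begins: read the wrist's pose just before it. There is no depth.
- close_job(): hands the job in; it is judged then, once.
The state is a dict: "time": time; "qpos": joint angles; "qvel": joint speeds; "joint_efforts": joint torques, N m; "tool_pos": TCP position; "ee_rot": TCP orientation; "wrist_force": force on the tool from outside, world axes, zero at the start; "wrist_torque": the same for the moment, N m; "gripper_width": opening from 0.0 (shut) to 1.0 (fully open); "grasp_force": force on a finger pad.
Only numpy, scipy, OpenCV 4.12 (cv2) and the standard library are available. Lean on these libraries where they do the work, as an engineer would, in place of code of your own. Each camera call takes 0.05 s, during which the arm holds its last target. There are 200 camera calls.

### The job

Swing the dust cover off the lock on the column station, then stand the largest T-handle hex key in the lock's recess and turn it until its hex drops fully home in the hidden socket. With the key home, turn the lock clockwise (seen from above) to its stop, and leave the key standing upright and fully home in the lock, let go. Leave the other things on the bench where they are.

Things in the scene. Friction and masses are not known exactly. Their poses are not given: they have to be found in the camera images.
- station: low white column station, fixed to the bench, deck 220 x 200 mm (x from -90 to +130 mm, y +-100 mm from the origin), deck top 85 mm above the bench. Origin on the bench under the lock's axis; x points to its back, where a steel column 38 mm thick (end caps 44 mm) lies along y, its axis at x = 108 mm, top at 140 mm
- lock_mouth (a point): centre of the lock's mouth: a vertical round guide bore 29 mm across in the middle of a raised countersunk steel collar (about 46 mm across outside, top 94 mm above the bench; the countersink narrows to the bore at 85 mm). Frame parallel to the station. Turned under load, the key may catch on the edge of the socket and drag the dial: ease back and it falls in
- lock_seat (a point): bottom centre of the lock, 30 mm above the bench. From 52 down to 30 mm the bore is a hex socket, 25.6 mm across flats; the angle of its flats is unknown, not given by any pose. A key not lined up rests on its rim, foot about 46 mm above the bench; turned (at most 60 degrees) to within about 7 degrees of lined up it drops 16 mm by its own weight
- dial (a joint): turn of the lock (rad), clockwise from above positive, 0 to 1.70 = at its stop (locked), starts at 0 to 0.3. The flat ring round the collar carries a dark pointer: at 0 along the station's +y, at the stop just past +x at a dark fixed mark. The socket turns with it, against about 0.12 N m of friction
- cover (a joint): swing of the dust cover (rad), anticlockwise from above positive, 0 = over the lock, 1.75 = fully open, starts at 0 to 0.2, stays where left (0.04 N m). Aluminium arm with a 52 mm disc, 97 to 103 mm above the bench; vertical pivot 62 mm from the lock's axis on the station's -y side; opens towards the station's front (-x). Bore clear from about 0.8 rad
- cover_pin (a point): top centre of the cover's upright black pin, 16 mm thick, 22 mm tall (103 to 125 mm above the bench), at the disc's centre 62 mm from the pivot: push it sideways
- rack: grey key rack, fixed, 90 x 250 x 55 mm, three round holes 31 mm across, 45 mm deep, in a row along its y, 75 mm apart; the three T keys stand in them in any order. Origin at the centre of its underside
- key: largest T-handle hex key, steel, about 0.55 kg, upright in the rack, foot 10 mm above the bench. Origin: centre of its foot, z up. From the foot: blunt cone 6 mm high (18 to 25 mm across), hex 24 mm across flats up to 46 mm, stem 16 mm thick, crossbar along x: 120 mm long, 16 wide, 18 high, its middle 119 mm above the foot. A flat of the hex faces x
- key_mid: bystander: middle T-handle key in the rack, 118 mm tall, crossbar 92 mm, hex 19 mm: does not fit
- key_small: bystander: smallest T-handle key in the rack, 108 mm tall, crossbar 70 mm, hex 15 mm: does not fit
- bottle_amber: bystander: amber bottle 64 mm across, 150 mm tall, origin at the centre of its underside
- bottle_clear: bystander: clear bottle 64 mm across, 170 mm tall, origin at the centre of its underside
- flask: bystander: conical flask 72 mm across, 112 mm tall, origin at the centre of its underside
- carton: bystander: carton 70 x 110 x 50 mm, origin at the centre of its underside
- cap: bystander: loose steel end cap 34 mm across, 22 mm high, lying on the front +y corner of the station's deck, origin at the centre of its underside
- spanner: bystander: open spanner 150 mm long lying flat along its x
Things that resemble listed ones, but are neither listed nor needed, are in the scene too. Leave any pink or yellow look-alike of the key alone.

How it is judged:
On the way, in this order (a step that is already met when the one before it is completed fails the run):
1. the dust cover is swung clear of the lock (0.8 rad or more) (value of joint cover above 0.8 rad), for 0.1 s.
2. the largest key has dropped home in the socket (foot within 6 mm of the seat, upright) before the lock is turned (dial below 1.0 rad) (distance between key and lock_seat below 0.006 m and angle between key's own z axis and vertical below 0.1 rad and value of joint dial below 1 rad), for 0.1 s.
3. with the key home, the lock is turned clockwise to its stop (1.58 rad or more) (distance between key and lock_seat below 0.006 m and angle between key's own z axis and vertical below 0.1 rad and value of joint dial above 1.58 rad), for 0.2 s.
At the end, for the whole second after the job is handed in: the lock is at its stop (dial 1.58 rad or more of 1.70), the cover is still swung clear (0.8 rad or more), and the largest key stands upright (within 0.1 rad) and home in the lock (foot within 6 mm of the seat), at rest and released (all of step 3 and value of joint cover above 0.8 rad and linear speed of key below 0.02 m/s and contact force between the fingers and key below 0.1 N); the robot touches nothing.
It fails at once if another key in the rack is shifted by more than 40 mm (distance of any of key_mid, key_small from where it was at the start of the episode above 0.04 m).
It fails at once if a bottle, the flask, the carton, the cap or the spanner is shifted by more than 40 mm (distance of any of bottle_amber, bottle_clear, flask, carton, cap, spanner from where it was at the start of the episode above 0.04 m).
It fails at once if a bottle, the flask or another key is tipped over (angle between any of key_mid, key_small, bottle_amber, bottle_clear, flask's own z axis and vertical above 0.5 rad).
It also fails if it takes over 72 s, if anything falls off the work surface, if the arm or the gripper's body presses on something with over 40 N, if the wrist force passes 120 N, or if a joint passes its speed limit or range.

## Working session

There is one attempt and no reset: what is moved stays moved. The work goes in short steps, Python scripts to look and compute and a shell command to move; the robot and the scene stay as the last step left them, time stands still between calls to the robot, and variables do not carry over. Pictures are saved under pics/ and viewed, at most 10 in all, crops included, and the job is handed in when it is done.

```bash
ls; mkdir -p pics; python3 - <<'E'
from bench import sense,get_image,nose_length
import cv2,numpy as np
print(nose_length if not callable(nose_length) else nose_length()); s=sense(); print(s)
for n in("top","side"):
    d=get_image(n); cv2.imwrite(f"pics/{n}0.png",d["image"][:,:,::-1]); print({k:v for k,v in d.items() if k!="image"})
E
```

```text
pics
0.008
{'time': 0.0, 'qpos': array([-1.22600388e+00,  2.60672351e-01, -1.39354112e-01,  1.17271792e+00,
       -7.87614174e-06,  1.57081897e+00]), 'qvel': array([-0.00150239,  0.00116815,  0.00033382, -0.00074739,  0.00098697,
        0.0004781 ]), 'joint_efforts': array([-1.32961104e-03, -4.05672777e+01,  2.53922260e+01,  1.85664446e-02,
       -5.39935388e-05,  1.53430591e-05]), 'tool_pos': array([ 0.17720952, -0.49343766,  0.21717672]), 'ee_rot': array([-3.09314003e+00, -5.38555922e-01,  5.36818428e-04]), 'wrist_force': array([ 0.21026127,  0.42000538, -0.19532019]), 'wrist_torque': array([-0.00220575,  0.01418196, -0.03616038]), 'grasp_force': 0.0, 'gripper_width': 0.9968325086743349}
{'fx': 446.57801246851204, 'fy': 446.57801246851204, 'cx': 328.58225978358075, 'cy': 241.36879062707587, 'k1': -0.08043592388460735, 'cam_to_world': array([[-0.02685248, -0.99013418,  0.13752546,  0.383348  ],
       [-0.99922835,  0.03053116,  0.02470954, -0.07253314],
       [-0.02866458, -0.13675583, -0.99018997,  1.21121069],
       [ 0.        ,  0.        ,  0.        ,  1.        ]])}
{'fx': 469.41201756021326, 'fy': 469.41201756021326, 'cx': 314.724320741979, 'cy': 238.85528541579956, 'k1': -0.0530532858301244, 'cam_to_world': array([[-0.80796786, -0.31966279,  0.49497842,  0.04346115],
       [-0.58888639,  0.40953934, -0.69677137,  0.65700547],
       [ 0.02001874, -0.85445493, -0.51913969,  0.64714682],
       [ 0.        ,  0.        ,  0.        ,  1.        ]])}
```

```bash
cat > h.py <<'E'
import numpy as np,cv2
from bench import sense,get_image
from scipy.spatial.transform import Rotation as R
def T(s):
    M=np.eye(4);M[:3,:3]=R.from_rotvec(s["ee_rot"]).as_matrix();M[:3,3]=s["tool_pos"];return M
def cam(name):
    s=sense();d=get_image(name)
    d["M"]=d["cam_to_world"] if name!="wrist" else T(s)@np.array(d["mount"]);d["M"]=np.array(d["M"])
    return d
def ray(d,u,v):
    x=np.array([(u-d["cx"])/d["fx"],(v-d["cy"])/d["fy"]]);y=x.copy()
    for _ in range(20): y=x/(1+d["k1"]*(y@y))
    r=d["M"][:3,:3]@np.array([*y,1]);return d["M"][:3,3],r
def pt(d,u,v,z):
    o,r=ray(d,u,v);return o+r*(z-o[2])/r[2]
def proj(d,p):
    q=d["M"][:3,:3].T@(np.array(p)-d["M"][:3,3]);y=q[:2]/q[2];y=y*(1+d["k1"]*(y@y))
    return np.array([y[0]*d["fx"]+d["cx"],y[1]*d["fy"]+d["cy"]])
def tool(p):
    "world displacement from tcp -> tool axes cm"
    s=sense();M=T(s);return M[:3,:3].T@(np.array(p)-M[:3,3])*100
E
```

```text
(no output)
```

View pics/top0.png

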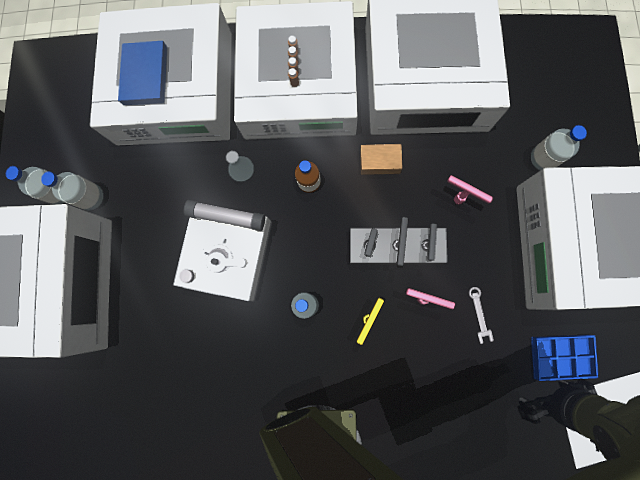

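View pics/side0.png

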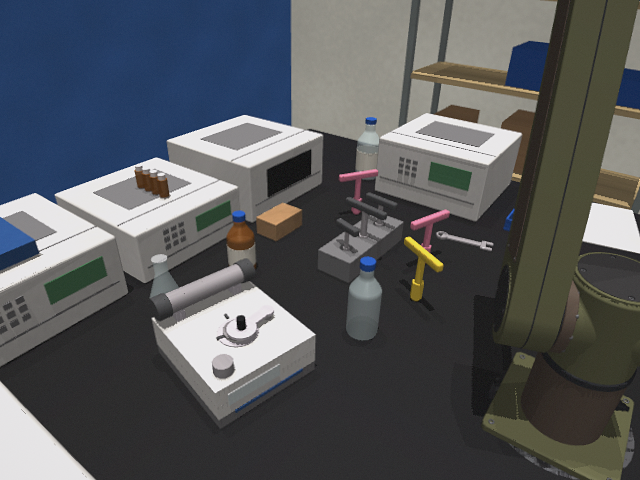

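The top view shows the station's lock at about (219,262) with its column behind it. The rack is at (398,245), and the longest crossbar is the middle key, from (405,218) to (401,264). Next I'll zoom in to measure.

```bash
python3 - <<'E'
import cv2,numpy as np
a=cv2.imread("pics/top0.png")
A=cv2.resize(a[190:310,165:285],None,fx=3.3,fy=3.3,interpolation=cv2.INTER_CUBIC)
B=cv2.resize(a[190:310,340:460],None,fx=3.3,fy=3.3,interpolation=cv2.INTER_CUBIC)
cv2.imwrite("pics/crop1.png",np.hstack([A,B]))
E
```

```text
(no output)
```

View pics/crop1.png

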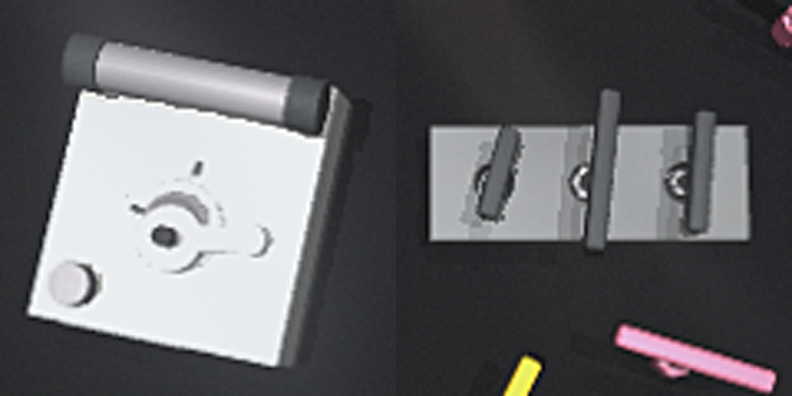

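The crop (3.3x) shows, in full-image pixels: deck corners at (173.5,285.5), (249.2,300.9) and (263,231.5), cover pivot at (244,263), and pin top at about (214,261). The large key's bar runs (609,92) to (594,249) in the crop.

```bash
python3 - <<'E'
from h import *
d=cam("top")
f=lambda u,v,z,o=165: pt(d,u/3.3+o,v/3.3+190,z)[:2]
FL=f(28,315,.085);FR=f(278,366,.085);BR=f(322,138,.0855)
ydir=(FL-FR);print("FLFR",FL,FR,BR,np.linalg.norm(ydir))
yaw=np.arctan2(*(-ydir[0],ydir[1]));print("yaw",yaw)
c,s=np.cos(yaw),np.sin(yaw);Rm=np.array([[c,-s],[s,c]])
O=(FL+FR)/2+Rm@[.09,0];print("lock",O)
O2=(FL+BR)/2-Rm@[0,0]
pv=f(261,241,.103);pin=f(163,236,.125);po=f(137,208,.085);mk=f(197,168,.085);cp=f(72,280,.107)
for n,p in dict(pv=pv,pin=pin,po=po,mk=mk,cap=cp,BR=BR).items(): print(n,p,"local",Rm.T@(p-O))
a=f(609,95,.138,340-120*0-120+120-0) if 0 else pt(d,(609-396)/3.3+340,95/3.3+190,.138)[:2]
b=pt(d,(595-396)/3.3+340,246/3.3+190,.138)[:2]
print("key",a,b,(a+b)/2,np.linalg.norm(a-b),"ang",np.arctan2(*(a-b)[::-1]))
for q in ((430,126),(748,126),(748,240),(430,240)): print("rack",pt(d,(q[0]-396)/3.3+340,q[1]/3.3+190,.055)[:2])
M=T(sense());print(M)
E
```

```text
FLFR [0.43791329 0.35646353] [0.39431933 0.15984481] [0.56968276 0.12444919] 0.2013935307970806
yaw -0.2181886886706844
lock [0.50398251 0.23867263]
pv [0.48892144 0.16872796] local [ 0.00043634 -0.07154651]
pin [0.49264243 0.23827819] local [-0.01098584 -0.00283978]
po [0.51916443 0.27053565] local [0.00792485 0.03439389]
mk [0.54921099 0.2231192 ] local [ 0.04752288 -0.00539444]
cap [0.46270102 0.31397619] local [-0.05660308  0.06458234]
BR [0.56968276 0.12444919] local [ 0.08886755 -0.09729375]
key [ 0.58225308 -0.23244987] [ 0.47085942 -0.21665654] [ 0.52655625 -0.2245532 ] 0.11250766766113125 ang -0.1408406758839674
rack [ 0.57707238 -0.10157538]
rack [ 0.56926167 -0.35403085]
rack [ 0.47860368 -0.34834946]
rack [ 0.48626542 -0.09853716]
[[ 9.41134408e-01  3.38032172e-01 -5.26472747e-04  1.77273184e-01]
 [ 3.38032582e-01 -9.41133323e-01  1.42873290e-03 -4.93587688e-01]
 [-1.25233597e-05 -1.52259464e-03 -9.99998841e-01  2.17344450e-01]
 [ 0.00000000e+00  0.00000000e+00  0.00000000e+00  1.00000000e+00]]
```

```bash
python3 -m pendant '[{"slide":[0,0,-6],"turn":-0.18},{"slide":[54.9,-57.2,-8],"turn":-2.58},{"slide":[54.9,-57.2,-8],"turn":-2.58},{"slide":[54.9,-57.2,-8],"turn":-2.58},{"slide":[54.9,-57.2,-8],"turn":-2.58},{"slide":[54.9,-57.2,-8],"turn":-2.58},{"slide":[54.9,-57.2,-8],"turn":-2.58},{"slide":[54.9,-57.2,-8],"turn":-2.58},{"slide":[54.9,-57.2,-8],"turn":-2.58},{"slide":[54.9,-57.2,-8],"turn":-2.58},{"slide":[54.9,-57.2,-8],"turn":-2.58},{"slide":[54.9,-57.2,-8],"turn":-2.58}]' 0 30
python3 - <<'E'
from h import *
s=sense();M=T(s);print(s["qpos"],M.round(3))
print("to lock top", tool([.504,.2387,.28]), "yaw",np.arctan2(M[1,0],M[0,0]))
E
```

```text
time: 1.65
tool_pos: [0.4581, 0.1355, 0.2953]
ee_rot: [0.849, 3.024, -0.0]
wrist_force: [1.1, -1.3, 0.1]
gripper_width: 0.003
grasp_force: 0.0
[ 2.87934054e-01  1.56016317e-01 -7.31321083e-02  1.34152651e+00
 -4.36022305e-04  8.35452959e-01] [[-0.854  0.521  0.     0.458]
 [ 0.521  0.854 -0.     0.136]
 [-0.    -0.    -1.     0.295]
 [ 0.     0.     0.     1.   ]]
to lock top [ 1.45403933 11.19794165  1.52443508] yaw 2.594073762716519
```

```bash
python3 -m pendant '[{"slide":[1.5,6,1],"turn":-0.17},{"slide":[1.5,11.2,1],"turn":-0.33},{"slide":[1.5,11.2,1],"turn":-0.33},{"slide":[1.5,11.2,1],"turn":-0.33}]'
python3 - <<'E'
from h import *
d=cam("wrist");print(d["mount"],d["fx"],d["k1"]);cv2.imwrite("pics/w1.png",d["image"][:,:,::-1])
np.savez("w1.npz",M=d["M"])
print(proj(d,[.504,.2387,.094]),d["M"].round(3),d["cx"],d["cy"])
E
```

```text
time: 2.15
tool_pos: [0.5033, 0.2362, 0.2848]
ee_rot: [-0.352, -3.12, 0.002]
wrist_force: [0.5, -0.3, 0.2]
gripper_width: -0.003
grasp_force: 0.0
[[ 3.89673286e-04 -9.54783860e-01 -2.97300570e-01  7.62020588e-02]
 [ 9.99999722e-01  5.60870436e-04 -4.90536771e-04 -5.32911180e-04]
 [ 6.35103692e-04 -2.97300296e-01  9.54783813e-01 -1.55333235e-01]
 [ 0.00000000e+00  0.00000000e+00  0.00000000e+00  1.00000000e+00]] 419.247852199184 -0.05278308766268596
[315.26030599 208.89165982] [[ 0.223  0.931  0.288  0.429]
 [ 0.975 -0.212 -0.068  0.253]
 [-0.002  0.296 -0.955  0.44 ]
 [ 0.     0.     0.     1.   ]] 310.98465851698063 244.27125708533512
```

View pics/w1.png

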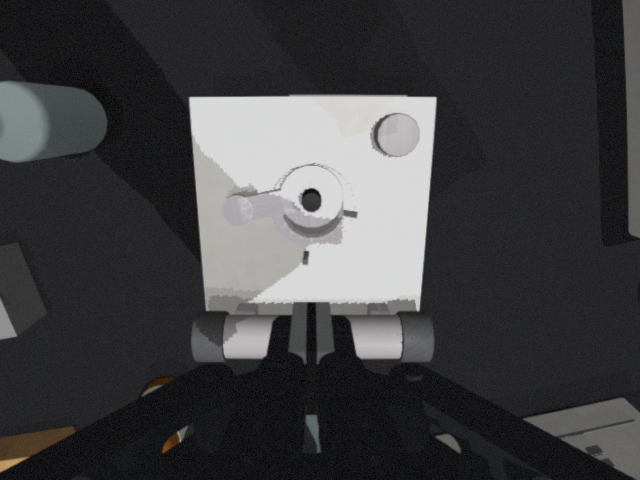

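The wrist view shows the deck's front corners at (189,97) and (435,97), the cover disc and pin at (312,197), and the pivot at (237,209). The pointer is at (350,214), the fixed mark at (306,257) and the cap at (398,134).

```bash
python3 - <<'E'
from h import *
d=cam("wrist")
f=lambda u,v,z: pt(d,u,v,z)[:2]
FL=f(435.5,97,.085);FR=f(189.5,97,.085);y=FL-FR;yaw=np.arctan2(-y[0],y[1])
c,s=np.cos(yaw),np.sin(yaw);Rm=np.array([[c,-s],[s,c]]);O=(FL+FR)/2+Rm@[.09,0]
print(np.linalg.norm(y),yaw,O)
for n,p in dict(pv=f(237,209,.108),pin=f(312,195,.125),po=f(350,214,.085),mk=f(306,257,.085),cap=f(398,134,.107)).items():print(n,Rm.T@(p-O)*1e3)
# finger way points local mm
piv=np.array([0,-62])
for th in (-.45,-.1,.2,.5,.8,1.0,1.2):
    w=O+Rm@(piv+63*np.array([-np.sin(th),np.cos(th)]))/1e3
    print(th,tool([*w,.117]).round(2))
M=T(sense());print(np.arctan2(M[1,0],M[0,0]))
E
```

```text
0.19901932141312065 -0.2250172155508061 [0.50292688 0.23602254]
pv [ -2.32252148 -61.1866807 ]
pin [-16.92313989  -0.35594618]
po [ 7.19328772 32.7124729 ]
mk [46.70929115 -5.66879296]
cap [-61.50721609  66.22037726]
-0.45 [-2.69 -0.47 16.85]
-0.1 [-0.58  0.13 16.85]
0.2 [ 1.3   0.03 16.85]
0.5 [ 3.07 -0.62 16.85]
0.8 [ 4.57 -1.76 16.85]
1.0 [ 5.35 -2.74 16.86]
1.2 [ 5.92 -3.86 16.86]
2.9156864783800986
```

```bash
python3 -m pendant '[{"slide":[-2.7,-0.3,5],"turn":0},{"slide":[-2.7,-0.4,11],"turn":0},{"slide":[-2.7,-0.4,16.8],"turn":0},{"slide":[-2.7,-0.4,16.8],"turn":0},{"slide":[-0.6,0.1,16.8],"turn":0},{"slide":[1.3,0,16.8],"turn":0},{"slide":[2.2,-0.3,16.8],"turn":0},{"slide":[3.1,-0.6,16.8],"turn":0},{"slide":[3.9,-1.2,16.8],"turn":0},{"slide":[4.6,-1.8,16.8],"turn":0},{"slide":[5.35,-2.75,16.8],"turn":0},{"slide":[5.9,-3.8,16.8],"turn":0}]'
python3 -m pendant '[{"slide":[-0.7,1.2,0],"turn":0},{"slide":[-1,2,-4],"turn":0},{"slide":[-1,2,-10],"turn":0},{"slide":[-5,4,-16.8],"turn":0},{"slide":[-5,4,-16.8],"turn":0}]' 100
python3 - <<'E'
from h import *
d=cam("wrist");cv2.imwrite("pics/w2.png",d["image"][:,:,::-1])
E
```

```text
time: 3.75
tool_pos: [0.4372, 0.2119, 0.1172]
ee_rot: [-0.352, -3.121, 0.001]
wrist_force: [-0.9, -0.4, 0.4]
gripper_width: -0.0
grasp_force: 0.0
time: 4.38
tool_pos: [0.4998, 0.2424, 0.2894]
ee_rot: [0.351, 3.114, 0.008]
wrist_force: [-0.1, -0.2, 0.1]
gripper_width: 1.002
grasp_force: 0.0
```

View pics/w2.png

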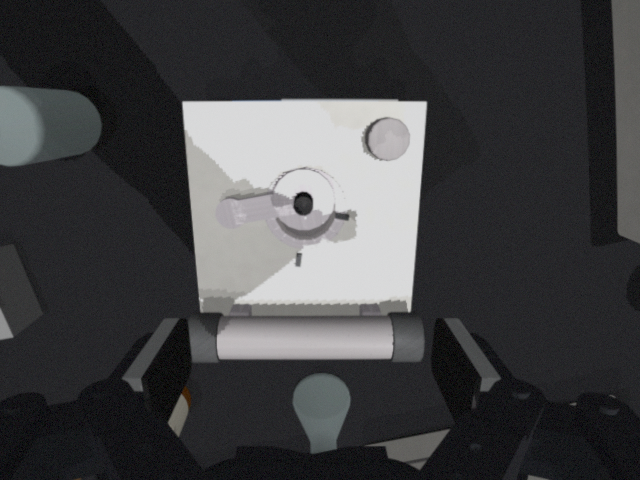

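The cover hasn't moved: its disc is still at (303,203), so the finger missed the pin. I'll triangulate the pin from the wrist and side views.

```bash
python3 - <<'E'
from h import *
w=cam("wrist");sd=cam("side");tp=cam("top")
O=np.array([.503,.237]);a=-.222;Rm=np.array([[np.cos(a),-np.sin(a)],[np.sin(a),np.cos(a)]])
def dark(d,g,n):
    u,v=proj(d,g).astype(int);r=16;c=d["image"][v-r:v+r,u-r:u+r].astype(int).sum(2)
    m=(c<150).astype(np.uint8);k,l,st,ce=cv2.connectedComponentsWithStats(m)
    for i in range(1,k): 
        if st[i,4]>6: print(n,st[i,:5].tolist(),(ce[i]+[u-r,v-r]).round(1))
    return u,v
g=[*(O+Rm@[-.014,0]),.120]
for n,d in dict(w=w,s=sd,t=tp).items(): print(n,dark(d,g,n))
print("proj pin base/top wrist",proj(w,[g[0],g[1],.103]),proj(w,[g[0],g[1],.125]))
im=np.hstack([cv2.resize(d["image"][v-25:v+25,u-25:u+25],(390,390),interpolation=1) for d,(u,v) in((w,proj(w,g).astype(int)),(sd,proj(sd,g).astype(int)))])
cv2.imwrite("pics/pin.png",im[:,:,::-1])
E
```

```text
w [6, 8, 17, 9, 73] [302.1 194.2]
w [5, 20, 12, 10, 45] [297.7 207.8]
w (np.int64(304), np.int64(199))
s [13, 12, 9, 14, 107] [240.7 322.4]
s (np.int64(240), np.int64(320))
t [2, 10, 8, 2, 10] [203.1 257.6]
t (np.int64(214), np.int64(263))
proj pin base/top wrist [304.30411365 195.37817899] [304.03080907 200.87203623]
```

View pics/pin.png

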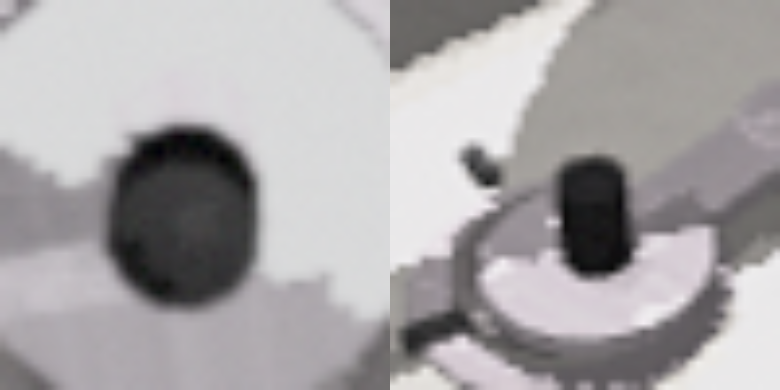

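The pin is intact and upright on the disc. Its top is at about wrist (302.7,202) and side (240.7,317). I'll triangulate those, then go down and check the height before pushing.

```bash
python3 - <<'E'
from h import *
w=cam("wrist");sd=cam("side")
o1,r1=ray(w,302.7,202.2);o2,r2=ray(sd,240.7,317.0)
A=np.stack([r1,-r2],1);t=np.linalg.lstsq(A,o2-o1,rcond=None)[0]
p=o1+r1*t[0];q=o2+r2*t[1];print(p,q,np.linalg.norm(p-q))
O=np.array([.503,.237]);a=-.222;Rm=np.array([[np.cos(a),-np.sin(a)],[np.sin(a),np.cos(a)]])
print("local",Rm.T@(((p+q)/2)[:2]-O)*1e3)
piv=np.array([0,-62])
for th in (-.45,-.1,.2,.5,.8,1.0,1.2,1.3):
    x=O+Rm@(piv+63*np.array([-np.sin(th),np.cos(th)]))/1e3
    print(th,tool([*x,.117]).round(2))
E
```

```text
[0.48177373 0.23673364 0.12943656] [0.48624924 0.24074261 0.13004169] 0.006038890534508701
local [-18.90522104  -2.48544062]
-0.45 [-3.67 -0.62 16.67]
-0.1 [-1.56 -0.02 16.68]
0.2 [ 0.32 -0.12 16.68]
0.5 [ 2.09 -0.77 16.69]
0.8 [ 3.59 -1.91 16.69]
1.0 [ 4.37 -2.9  16.7 ]
1.2 [ 4.93 -4.02 16.7 ]
1.3 [ 5.13 -4.62 16.7 ]
```

```bash
python3 -m pendant '[{"slide":[-3.7,-0.6,5],"turn":0},{"slide":[-3.7,-0.6,10],"turn":0},{"slide":[-3.7,-0.6,15],"turn":0},{"slide":[-3.7,-0.6,16.7],"turn":0},{"slide":[-3.7,-0.6,16.7],"turn":0},{"slide":[-3.7,-0.6,16.7],"turn":0}]' 0
python3 -m pendant '[{"slide":[1,0.3,0],"turn":0},{"slide":[2,0.6,0],"turn":0},{"slide":[3,0.5,0],"turn":0},{"slide":[4,0.5,0],"turn":0},{"slide":[4.8,0.2,0],"turn":0},{"slide":[4.8,0.2,0],"turn":0}]'
python3 - <<'E'
from h import *
d=cam("side");cv2.imwrite("pics/s2.png",d["image"][200:400,120:370,::-1].repeat(2,0).repeat(2,1))
E
```

```text
time: 5.42
tool_pos: [0.5304, 0.2266, 0.1189]
ee_rot: [0.351, 3.121, 0.0]
wrist_force: [-0.4, 1.0, 0.8]
gripper_width: 0.002
grasp_force: 0.0
time: 6.18
tool_pos: [0.4831, 0.2388, 0.1183]
ee_rot: [-0.351, -3.121, 0.001]
wrist_force: [0.3, -0.7, -0.3]
gripper_width: -0.002
grasp_force: 0.0
```

View pics/s2.png

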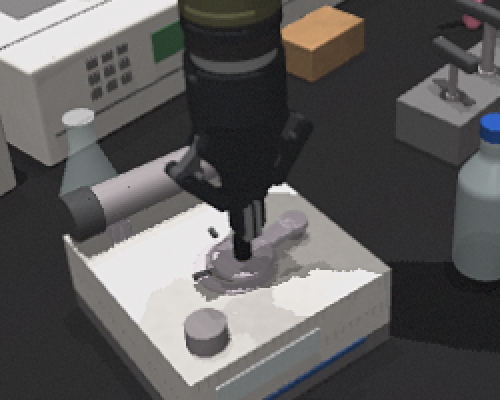

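The fingertips hang beside the pin at about (243,245) in the crop, and it's unclear whether they touch. I'll check with projections.

```bash
python3 - <<'E'
from h import *
d=cam("side");s=sense();M=T(s)
c=lambda p:((proj(d,p)-[120,200])*2).round()
print("tip",c(M[:3,3]+[0,0,-.008]),"tcp",c(M[:3,3]),"grasp",c(M[:3,3]+[0,0,.011]))
O=np.array([.503,.237]);a=-.222;Rm=np.array([[np.cos(a),-np.sin(a)],[np.sin(a),np.cos(a)]])
print("tcp local",Rm.T@(M[:2,3]-O)*1e3)
for th in (.1,.2,.3,.5,.7,.9):
    x=O+Rm@([-62e-3*np.sin(th),-.062+.062*np.cos(th)]);print(th,c([*x,.103]),c([*x,.125]))
print("pv",c([*(O+Rm@[0,-.062]),.1]), "mouth",c([*O,.094]),"ptr",c([*(O+Rm@[.007,.033]),.085]))
E
```

```text
tip [246. 252.] tcp [245. 245.] grasp [245. 234.]
tcp local [-18.78677415  -2.16219545]
0.1 [237. 252.] [235. 232.]
0.2 [241. 255.] [240. 235.]
0.3 [247. 258.] [245. 238.]
0.5 [259. 262.] [258. 243.]
0.7 [273. 265.] [272. 245.]
0.9 [288. 266.] [287. 246.]
pv [291. 221.] mouth [233. 256.] ptr [197. 276.]
```

```bash
python3 - <<'E'
from h import *
d=cam("wrist");cv2.imwrite("pics/w3.png",d["image"][150:450,160:460,::-1].repeat(2,0).repeat(2,1))
M=T(sense())
for z in (.02,.008,0,-.011,-.03): print(z,[proj(d,(M@[x,0,z,1])[:3]).round() for x in(-.011,0,.011)])
E
```

```text
0.02 [array([312., 312.]), array([313., 290.]), array([313., 267.])]
0.008 [array([313., 324.]), array([313., 301.]), array([313., 277.])]
0 [array([313., 334.]), array([313., 310.]), array([313., 285.])]
-0.011 [array([313., 348.]), array([313., 322.]), array([313., 296.])]
-0.03 [array([313., 376.]), array([313., 349.]), array([313., 320.])]
```

View pics/w3.png

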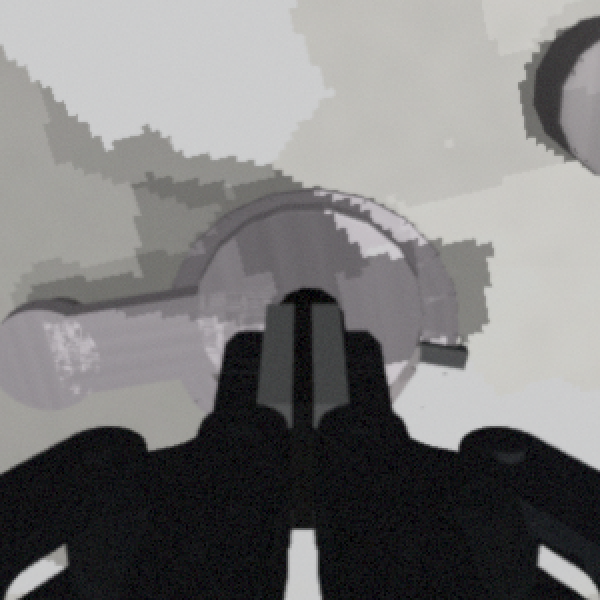

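The wrist crop shows the pad tips at full-image row ~301 and the pin peeking out beneath them. So the shut fingertips pass above the pin, roughly 10 mm higher than assumed. I'll back off and probe lower behind the pin.

```bash
python3 -m pendant '[{"slide":[-2,-0.3,0],"turn":0},{"slide":[-3.5,-0.6,0],"turn":0},{"slide":[-3.5,-0.6,0.4],"turn":0},{"slide":[-3.5,-0.6,0.8],"turn":0},{"slide":[-3.5,-0.6,1.0],"turn":0},{"slide":[-3.5,-0.6,1.0],"turn":0}]'
python3 -m pendant '[{"slide":[0,0,0.2],"turn":0},{"slide":[0,0,0.4],"turn":0},{"slide":[0,0,0.4],"turn":0}]'
python3 - <<'E'
from h import *
d=cam("wrist");cv2.imwrite("pics/w4.png",d["image"][150:450,160:460,::-1])
s=cam("side")
cv2.imwrite("pics/w4.png",np.hstack([d["image"][150:450,160:460,::-1],s["image"][270:370,180:310,::-1].repeat(3,0).repeat(3,1)]))
E
```

```text
time: 7.08
tool_pos: [0.5162, 0.2255, 0.1081]
ee_rot: [-0.351, -3.121, 0.001]
wrist_force: [-0.1, 0.6, 0.5]
gripper_width: -0.002
grasp_force: 0.0
time: 7.45
tool_pos: [0.5166, 0.2254, 0.1042]
ee_rot: [-0.351, -3.122, 0.0]
wrist_force: [-0.1, 0.0, -0.6]
gripper_width: -0.001
grasp_force: 0.0
```

View pics/w4.png

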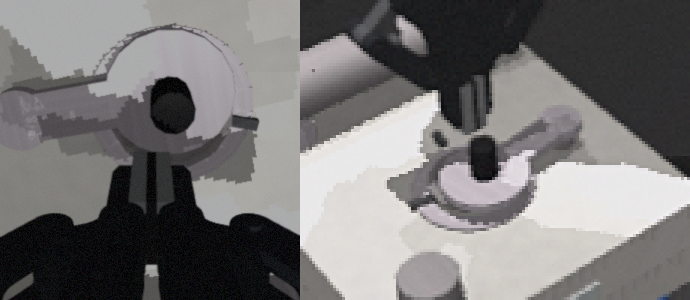

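The tip is at about (237,314) in full side-image pixels, with the pin beside it at (241,323). The fingers are still well above the disc.

```bash
python3 - <<'E'
from h import *
s=cam("side");w=cam("wrist")
p=sense()["tool_pos"]
for z in (.09,.1,.11,.115,.12,.125,.13): print(z,proj(s,[p[0],p[1],z]).round(1))
# ray meet
o1,r1=ray(w,311,301);o2,r2=ray(s,237.3,313)
t=np.linalg.lstsq(np.stack([r1,-r2],1),o2-o1,rcond=None)[0];print(o1+r1*t[0],o2+r2*t[1],p)
g=w["image"][280:330,311-12].astype(int).sum(1);print(g.tolist())
E
```

```text
0.09 [235.5 322.9]
0.1 [235.1 318.5]
0.11 [234.7 314.1]
0.115 [234.5 311.9]
0.12 [234.3 309.7]
0.125 [234.1 307.4]
0.13 [233.9 305.2]
[0.50662564 0.2271728  0.11850975] [0.50761829 0.22776663 0.11889944] [0.51683285 0.22546088 0.10441322]
[243, 250, 229, 241, 245, 239, 241, 250, 243, 240, 249, 250, 240, 242, 241, 240, 223, 183, 169, 148, 162, 160, 143, 147, 150, 154, 164, 144, 150, 154, 162, 160, 155, 161, 157, 148, 157, 150, 149, 155, 158, 153, 155, 152, 153, 157, 151, 151, 150, 163]
```

```bash
python3 -m pendant '[{"slide":[0,0,0.4],"turn":0},{"slide":[0,0,0.8],"turn":0},{"slide":[0,0,0.8],"turn":0}]'
python3 - <<'E'
from h import *
O=np.array([.503,.237]);a=-.222;Rm=np.array([[np.cos(a),-np.sin(a)],[np.sin(a),np.cos(a)]])
for th in (-.1,.2,.5,.8,1.0,1.2,1.3):
    x=O+Rm@(np.array([0,-62])+63*np.array([-np.sin(th),np.cos(th)]))/1e3
    print(th,tool([*x,.0965]).round(2))
E
```

```text
time: 8.02
tool_pos: [0.5164, 0.2252, 0.0958]
ee_rot: [-0.352, -3.121, 0.001]
wrist_force: [-0.3, -0.2, -0.2]
gripper_width: -0.003
grasp_force: 0.0
-0.1 [ 0.94  0.92 -0.07]
0.2 [ 2.82  0.82 -0.07]
0.5 [ 4.58  0.17 -0.07]
0.8 [ 6.08 -0.97 -0.07]
1.0 [ 6.86 -1.96 -0.07]
1.2 [ 7.43 -3.08 -0.07]
1.3 [ 7.62 -3.68 -0.07]
```

```bash
python3 -m pendant '[{"slide":[0.5,0.8,0],"turn":0},{"slide":[1.5,0.9,0],"turn":0},{"slide":[2.8,0.8,0],"turn":0},{"slide":[3.7,0.5,0],"turn":0},{"slide":[4.6,0.2,0],"turn":0},{"slide":[5.4,-0.4,0],"turn":0},{"slide":[6.1,-1,0],"turn":0},{"slide":[6.8,-2,0],"turn":0},{"slide":[7.2,-2.6,0],"turn":0},{"slide":[7.5,-3.1,0],"turn":0},{"slide":[7.5,-3.1,0],"turn":0}]'
python3 -m pendant '[{"slide":[-0.3,1,0],"turn":0},{"slide":[-0.5,1.5,-4],"turn":0},{"slide":[-0.5,1.5,-10],"turn":0},{"slide":[-5,3,-16],"turn":0},{"slide":[-6.5,4.5,-20],"turn":0},{"slide":[-6.5,4.5,-20],"turn":0},{"slide":[-6.5,4.5,-20],"turn":0}]' 100
python3 - <<'E'
from h import *
w=cam("wrist");s=cam("side")
np.save("w5.npy",w["image"]);np.save("w5M.npy",w["M"])
O=np.array([.503,.237]);a=-.222;Rm=np.array([[np.cos(a),-np.sin(a)],[np.sin(a),np.cos(a)]])
for th in np.arange(0,1.8,.1):
    x=O+Rm@(np.array([-62*np.sin(th),-62+62*np.cos(th)]))/1e3
    u,v=proj(w,[*x,.123]).round().astype(int);a1,b=proj(s,[*x,.115]).round().astype(int)
    print(round(th,1),w["image"][v-2:v+3,u-2:u+3].sum(2).mean(),s["image"][b-1:b+2,a1-1:a1+2].sum(2).mean())
u,v=proj(w,[*O,.09]).round().astype(int);print(u,v)
cv2.imwrite("pics/w5.png",np.hstack([cv2.resize(w["image"][v-40:v+40,u-40:u+40,::-1],(560,560),interpolation=1)]))
E
```

```text
time: 9.4
tool_pos: [0.4361, 0.2114, 0.0962]
ee_rot: [-0.352, -3.121, 0.001]
wrist_force: [-0.0, 0.3, 0.1]
gripper_width: -0.0
grasp_force: 0.0
time: 10.28
tool_pos: [0.5101, 0.2417, 0.2955]
ee_rot: [-0.351, -3.121, 0.001]
wrist_force: [-1.8, 0.3, -0.2]
gripper_width: 0.997
grasp_force: 0.0
0.0 241.88 360.6666666666667
0.1 203.16 320.6666666666667
0.2 299.28 310.1111111111111
0.3 292.36 292.77777777777777
0.4 374.44 256.8888888888889
0.5 563.28 380.1111111111111
0.6 650.08 578.1111111111111
0.7 650.6 685.8888888888889
0.8 651.0 690.0
0.9 651.48 699.2222222222222
1.0 649.96 698.3333333333334
1.1 589.56 607.1111111111111
1.2 650.56 690.6666666666666
1.3 650.36 696.1111111111111
1.4 462.32 626.6666666666666
1.5 195.96 80.77777777777777
1.6 185.44 90.33333333333333
1.7 355.92 88.55555555555556
305 198
```

The cover is now open to about 1.55 rad: the pin's dark pixels are at the 1.5–1.6 projections in both views. Next I'll go above the rack and refine the bore position from the saved picture.

```bash
python3 -m pendant '[{"slide":[-12.1,-45.1,0],"turn":-0.085},{"slide":[-12.1,-45.1,0],"turn":-0.085},{"slide":[-12.1,-45.1,0],"turn":-0.085},{"slide":[-12.1,-45.1,0],"turn":-0.085},{"slide":[-12.1,-45.1,0],"turn":-0.085},{"slide":[-12.1,-45.1,0],"turn":-0.085},{"slide":[-12.1,-45.1,0],"turn":-0.085},{"slide":[-12.1,-45.1,0],"turn":-0.085},{"slide":[-12.1,-45.1,0],"turn":-0.085},{"slide":[-12.1,-45.1,0],"turn":-0.085}]' 50
python3 - <<'E'
from h import *
w=cam("wrist");np.save("w6.npy",w["image"]);np.save("w6M.npy",w["M"])
g=[.527,-.225,.138];u,v=proj(w,g).round().astype(int);print(u,v)
A=cv2.resize(w["image"][v-60:v+60,u-60:u+60],(400,400),interpolation=1)
d=dict(w);d["M"]=np.load("w5M.npy");x,y=proj(d,[.503,.237,.09]).round().astype(int);print(x,y)
B=cv2.resize(np.load("w5.npy")[y-25:y+25,x-25:x+25],(400,400),interpolation=1)
cv2.imwrite("pics/kb.png",np.hstack([A,B])[:,:,::-1])
E
```

```text
time: 11.62
tool_pos: [0.5269, -0.2243, 0.2954]
ee_rot: [-0.218, -3.132, -0.002]
wrist_force: [0.1, 0.1, -0.3]
gripper_width: 0.5
grasp_force: 0.0
311 219
305 198
```

View pics/kb.png

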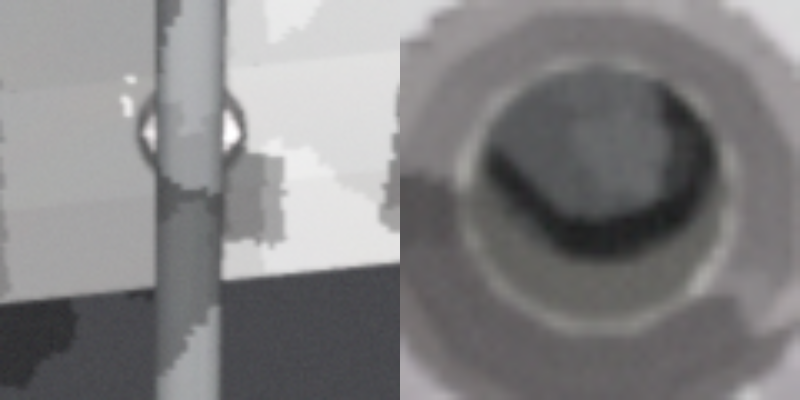

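Left: the large key's bar is at full-image column ~308, and its hole is centred at about (308,198). Right: the bore rim is centred at about (305,197.4). The hex edges inside slope ~50° in the image, which suggests the socket matches a bar heading of about -4° (mod 60°).

```bash
python3 - <<'E'
from h import *
w=cam("wrist");M=T(sense());d=dict(w);d["M"]=np.load("w5M.npy")
print("bore",pt(d,305,197.4,.085))
h=pt(w,308.3,198,.055);print("hole",h)
a=pt(w,251+191.5*.3,159,.138);b=pt(w,251+188*.3,279,.138)
bd=(a-b)[:2];print("bar",a,b,"ang",np.degrees(np.arctan2(bd[1],bd[0])),"tool yaw",np.degrees(np.arctan2(M[1,0],M[0,0])))
# foot of hole centre onto bar line
bd/=np.linalg.norm(bd);k=b[:2]+bd*((h[:2]-b[:2])@bd);print("key",k,"move",tool([*k,.102]))
E
```

```text
bore [0.5030007  0.23694607 0.085     ]
hole [ 0.52698242 -0.22713173  0.055     ]
bar [ 0.48237411 -0.22025279  0.138     ] [ 0.57632565 -0.23430892  0.138     ] ang 171.49106198472876 tool yaw 172.10769713790205
key [ 0.52701243 -0.22693115] move [-0.02450689 -0.3200801  19.40074111]
```

```bash
python3 -m pendant '[{"slide":[0,-0.3,6],"turn":0.01},{"slide":[0,-0.3,12],"turn":0.01},{"slide":[0,-0.3,16],"turn":0.01},{"slide":[0,-0.3,18.5],"turn":0.01},{"slide":[0,-0.3,19.4],"turn":0.01},{"slide":[0,-0.3,19.4],"turn":0.01},{"slide":[0,-0.3,19.4],"turn":0.01}]'
python3 -m pendant '[{"slide":[0,0,0],"turn":0},{"slide":[0,0,0],"turn":0},{"slide":[0,0,0],"turn":0},{"slide":[0,0,0],"turn":0},{"slide":[0,0,0],"turn":0}]' 0 60
```

```text
time: 12.6
tool_pos: [0.5286, -0.2284, 0.1038]
ee_rot: [0.233, 3.13, -0.001]
wrist_force: [0.1, 0.1, 1.2]
gripper_width: 0.498
grasp_force: 0.0
time: 13.22
tool_pos: [0.5283, -0.2283, 0.1036]
ee_rot: [0.234, 3.13, 0.0]
wrist_force: [-0.2, 1.9, 6.2]
gripper_width: 0.173
grasp_force: 59.6
```

```bash
python3 -m pendant '[{"slide":[0,0,-2],"turn":0},{"slide":[0,0,-5],"turn":0},{"slide":[0,0,-9],"turn":0},{"slide":[0,0,-14],"turn":0},{"slide":[0,0,-17],"turn":0},{"slide":[0,0,-17],"turn":0},{"slide":[0,0,-17],"turn":0}]'
python3 - <<'E'
from h import *
s=sense();M=T(s);print(s["wrist_force"],np.degrees(np.arctan2(M[1,0],M[0,0])),tool([.503,.237,.26]))
E
```

```text
time: 14.1
tool_pos: [0.5261, -0.2279, 0.2697]
ee_rot: [-0.234, -3.129, -0.002]
wrist_force: [0.3, 0.4, -6.7]
gripper_width: 0.173
grasp_force: 59.7
[ 0.28123176  0.39798347 -6.71551031] 171.43766361006143 [ 9.20063586 45.6245713   1.05978642]
```

```bash
python3 -m pendant '[{"slide":[1,5,0],"turn":-0.02},{"slide":[2,10,0],"turn":-0.04},{"slide":[3.1,15.5,0],"turn":-0.08},{"slide":[4.2,21,0],"turn":-0.08},{"slide":[5.3,26.5,0],"turn":-0.08},{"slide":[6.4,32,0],"turn":-0.08},{"slide":[7.5,37.5,0],"turn":-0.08},{"slide":[8.4,42,0],"turn":-0.08},{"slide":[9,45,0],"turn":-0.08},{"slide":[9.2,45.6,0],"turn":-0.08},{"slide":[9.2,45.6,0],"turn":-0.08},{"slide":[9.2,45.6,0],"turn":-0.08}]'
python3 - <<'E'
from h import *
s=sense();M=T(s);print(np.degrees(np.arctan2(M[1,0],M[0,0])),tool([.503,.237,.26]))
# key lean check: stem/hex position in wrist and side views via projections saved
w=cam("side");p=M[:3,3]
print([proj(w,[p[0],p[1],p[2]+o]).round(1) for o in(.026,-.017,-.093)])
u,v=proj(w,[p[0],p[1],p[2]-.07]).astype(int)
for o in (-.02,-.03,-.05,-.07,-.085,-.09,-.095,-.1):
    u,v=proj(w,[p[0],p[1],p[2]+o]).round().astype(int);print(o,u,v,w["image"][v,u-12:u+13].sum(1).tolist())
E
```

```text
time: 15.6
tool_pos: [0.5039, 0.235, 0.2715]
ee_rot: [-0.111, -3.138, 0.002]
wrist_force: [-0.8, -0.5, -6.6]
gripper_width: 0.173
grasp_force: 60.1
175.95980764499367 [0.09785812 0.19408469 1.15015614]
[array([227.8, 224.7]), array([229.9, 248.9]), array([233.4, 288.1])]
-0.02 230 250 [126, 121, 123, 126, 139, 142, 138, 128, 162, 227, 243, 246, 247, 243, 241, 243, 239, 219, 218, 335, 370, 369, 365, 362, 397]
-0.03 231 256 [138, 136, 131, 132, 132, 137, 133, 127, 202, 240, 246, 251, 249, 245, 242, 241, 229, 209, 276, 370, 399, 405, 397, 391, 395]
-0.05 231 266 [131, 139, 136, 122, 127, 139, 202, 226, 223, 228, 236, 244, 248, 244, 243, 243, 235, 222, 216, 221, 225, 231, 205, 181, 169]
-0.07 232 277 [545, 532, 533, 523, 520, 470, 325, 222, 248, 267, 277, 283, 278, 273, 272, 257, 243, 230, 220, 221, 215, 224, 243, 212, 140]
-0.085 233 284 [353, 339, 331, 319, 306, 276, 232, 242, 251, 271, 277, 275, 279, 278, 277, 247, 238, 235, 230, 218, 221, 235, 294, 313, 311]
-0.09 233 287 [268, 250, 238, 238, 224, 216, 215, 232, 244, 265, 280, 273, 282, 274, 279, 255, 237, 233, 235, 226, 216, 241, 301, 317, 310]
-0.095 233 289 [226, 217, 210, 198, 227, 279, 300, 263, 240, 262, 277, 278, 272, 274, 277, 259, 242, 236, 223, 228, 265, 303, 315, 311, 315]
-0.1 234 291 [309, 310, 307, 317, 320, 312, 312, 303, 273, 236, 230, 223, 229, 229, 228, 215, 226, 268, 300, 296, 307, 315, 314, 312, 305]
```

```bash
python3 -m pendant '[{"slide":[0.1,0.2,3],"turn":0},{"slide":[0.1,0.2,6],"turn":0},{"slide":[0.1,0.2,7.5],"turn":0},{"slide":[0.1,0.2,8],"turn":0},{"slide":[0.1,0.2,8.8],"turn":0},{"slide":[0.1,0.2,9.4],"turn":0},{"slide":[0.1,0.2,10],"turn":0},{"slide":[0.1,0.2,10],"turn":0}]'
python3 -m pendant '[{"slide":[0,0,0.5],"turn":0},{"slide":[0,0,1],"turn":0},{"slide":[0,0,1.5],"turn":0},{"slide":[0,0,2],"turn":0},{"slide":[0,0,2],"turn":0}]'
```

```text
time: 16.65
tool_pos: [0.5034, 0.2382, 0.1721]
ee_rot: [0.109, 3.14, -0.001]
wrist_force: [1.5, -0.3, -6.3]
gripper_width: 0.173
grasp_force: 60.1
time: 17.27
tool_pos: [0.5034, 0.2382, 0.1518]
ee_rot: [-0.109, -3.14, 0.001]
wrist_force: [1.3, -1.4, -7.3]
gripper_width: 0.176
grasp_force: 60.0
```

```bash
python3 -m pendant '[{"slide":[0,0,0.5],"turn":0},{"slide":[0,0,0.9],"turn":0},{"slide":[0,0,1.2],"turn":0},{"slide":[0,0,1.2],"turn":0}]'
python3 -m pendant '[{"slide":[0,0,0.15],"turn":0},{"slide":[0,0,0.3],"turn":0},{"slide":[0,0,0.3],"turn":0}]'
```

```text
time: 17.77
tool_pos: [0.5035, 0.2383, 0.14]
ee_rot: [0.109, 3.14, -0.001]
wrist_force: [2.8, -1.1, -7.9]
gripper_width: 0.172
grasp_force: 60.2
time: 18.15
tool_pos: [0.5035, 0.2381, 0.1372]
ee_rot: [0.109, 3.14, -0.001]
wrist_force: [1.5, -2.3, -4.0]
gripper_width: 0.171
grasp_force: 60.3
```

```bash
python3 -m pendant '[{"slide":[0,0,0.15],"turn":0},{"slide":[0,0,0.3],"turn":0},{"slide":[0,0,0.3],"turn":0}]'
```

```text
time: 18.52
tool_pos: [0.5034, 0.2381, 0.1341]
ee_rot: [-0.109, -3.14, 0.001]
wrist_force: [1.4, -3.9, -6.7]
gripper_width: 0.173
grasp_force: 60.2
```

```bash
python3 -m pendant '[{"slide":[0,0,0.2],"turn":0},{"slide":[0,0,0.4],"turn":0},{"slide":[0,0,0.6],"turn":0},{"slide":[0,0,0.8],"turn":0},{"slide":[0,0,0.8],"turn":0}]'
python3 -m pendant '[{"slide":[0,0,0.15],"turn":0},{"slide":[0,0,0.3],"turn":0},{"slide":[0,0,0.3],"turn":0}]'
```

```text
time: 19.15
tool_pos: [0.5034, 0.2382, 0.126]
ee_rot: [-0.109, -3.14, 0.001]
wrist_force: [3.6, -4.0, -5.8]
gripper_width: 0.174
grasp_force: 60.3
time: 19.52
tool_pos: [0.5036, 0.2383, 0.1237]
ee_rot: [0.109, 3.139, -0.0]
wrist_force: [2.3, -5.1, -3.7]
gripper_width: 0.172
grasp_force: 60.7
```

```bash
python3 -m pendant '[{"slide":[0,0,0.15],"turn":0},{"slide":[0,0,0.15],"turn":0},{"slide":[0,0,0.15],"turn":0}]'
python3 - <<'E'
from h import *
w=cam("wrist");M=T(sense())
print(np.degrees(np.arctan2(M[1,0],M[0,0])),sense()["qpos"].round(2))
E
```

```text
time: 19.9
tool_pos: [0.5039, 0.2384, 0.1236]
ee_rot: [0.109, 3.138, 0.001]
wrist_force: [1.5, -5.5, 5.3]
gripper_width: 0.169
grasp_force: 61.8
176.02563668602156 [ 0.44  0.37 -0.23  0.97 -0.    0.51]
```

```bash
python3 -m pendant '[{"slide":[0,-0.1,0],"turn":0.1},{"slide":[0,-0.1,0],"turn":0.22},{"slide":[0,-0.1,0],"turn":0.34},{"slide":[0,-0.1,0],"turn":0.46},{"slide":[0,-0.1,0],"turn":0.58},{"slide":[0,-0.1,0],"turn":0.7},{"slide":[0,-0.1,0],"turn":0.82},{"slide":[0,-0.1,0],"turn":0.94},{"slide":[0,-0.1,0],"turn":1.06},{"slide":[0,-0.1,0],"turn":1.18},{"slide":[0,-0.1,0],"turn":1.3},{"slide":[0,-0.1,0],"turn":1.3}]'
python3 - <<'E'
from h import *
print(sense()["wrist_torque"],sense()["qpos"].round(3))
E
```

```text
time: 21.45
tool_pos: [0.5033, 0.2373, 0.1236]
ee_rot: [1.987, 2.432, 0.001]
wrist_force: [-0.0, -5.7, 6.2]
gripper_width: 0.172
grasp_force: 61.9
[-1.56522311  0.09662837 -0.0064109 ] [ 0.441  0.368 -0.236  0.966 -0.     1.811]
```

```bash
python3 -m pendant '[{"slide":[0,0,0],"turn":0.06},{"slide":[0,0,0],"turn":0.12},{"slide":[0,0,0],"turn":0.18},{"slide":[0,0,0],"turn":0.18}]'
python3 -c "
from h import *
s=sense();M=T(s);print(s['wrist_torque'],s['qpos'][5],np.degrees(np.arctan2(M[1,0],M[0,0])))"
python3 -m pendant '[{"slide":[0,0,0],"turn":0.05},{"slide":[0,0,0],"turn":0.1},{"slide":[0,0,0],"turn":0.1}]'
python3 -c "
from h import *
s=sense();M=T(s);print(s['wrist_torque'],s['qpos'][5],np.degrees(np.arctan2(M[1,0],M[0,0])))"
```

```text
time: 21.95
tool_pos: [0.5032, 0.2373, 0.1236]
ee_rot: [2.198, 2.245, 0.001]
wrist_force: [-1.0, -5.0, 6.4]
gripper_width: 0.171
grasp_force: 61.9
[-1.58562933  0.16303404  0.05025003] 1.990290163264323 91.2143864940183
time: 22.32
tool_pos: [0.5031, 0.2373, 0.1236]
ee_rot: [2.307, 2.132, 0.001]
wrist_force: [0.1, -5.2, 7.1]
gripper_width: 0.171
grasp_force: 61.9
[-1.63119962  0.17715646  0.11385241] 2.0900644882737622 85.50052420375047
```

```bash
python3 -m pendant '[{"slide":[0,0,0],"turn":0.05},{"slide":[0,0,0],"turn":0.08},{"slide":[0,0,0],"turn":0.08}]'
python3 -c "
from h import *
s=sense();M=T(s);print(s['wrist_torque'],s['qpos'][5],np.degrees(np.arctan2(M[1,0],M[0,0])))"
python3 -m pendant '[{"slide":[0,0,0],"turn":0.04},{"slide":[0,0,0],"turn":0.08},{"slide":[0,0,0],"turn":0.08}]'
python3 -c "
from h import *
s=sense();M=T(s);print(s['wrist_torque'],s['qpos'][5],np.degrees(np.arctan2(M[1,0],M[0,0])))
O=np.array([.503,.237]);a=-.222
w=cam('wrist');t=cam('top')
for D in np.arange(1.2,1.85,.04):
    q=np.array([np.sin(D),np.cos(D)])*.034;x=O+np.array([[np.cos(a),-np.sin(a)],[np.sin(a),np.cos(a)]])@q
    o=[round(D,2)]
    for d in(w,t):
        u,v=proj(d,[*x,.0865]).round().astype(int);o+=[u,v,int(d['image'][v-1:v+2,u-1:u+2].sum(2).mean())]
    print(*o)
"
```

```text
time: 22.7
tool_pos: [0.5031, 0.2375, 0.1236]
ee_rot: [-2.388, -2.041, -0.001]
wrist_force: [0.0, -5.6, 6.3]
gripper_width: 0.172
grasp_force: 62.4
[-1.53960207  0.12923485  0.79646464] 2.1681275465370478 81.04204840165102
time: 23.08
tool_pos: [0.5034, 0.2384, 0.1237]
ee_rot: [-2.466, -1.944, -0.004]
wrist_force: [0.6, -3.9, 5.8]
gripper_width: 0.17
grasp_force: 70.6
[-1.03249157  0.0305048   1.01586397] 2.247639528687139 76.50741591074048
1.2 376 252 333 217 246 394
1.24 377 255 334 218 246 419
1.28 378 257 333 218 246 419
1.32 379 260 331 219 246 467
1.36 379 262 333 219 246 467
1.4 380 265 332 220 246 484
1.44 380 268 407 220 246 484
1.48 380 270 428 221 246 395
1.52 380 273 428 221 246 395
1.56 380 275 436 222 246 309
1.6 380 278 425 222 246 309
1.64 380 280 379 223 246 314
1.68 380 283 145 223 246 314
1.72 379 286 155 224 246 427
1.76 379 288 153 224 247 474
1.8 378 290 164 225 247 513
1.84 377 293 386 225 247 513
```

```bash
python3 -m pendant '[{"slide":[0,0,-0.1],"turn":-0.08},{"slide":[0,0,-0.1],"turn":-0.1},{"slide":[0,0,-0.1],"turn":-0.1}]' - 20
python3 -m pendant '[{"slide":[0,0,0],"turn":0},{"slide":[0,0,0],"turn":0},{"slide":[0,0,0],"turn":0},{"slide":[0,0,0],"turn":0}]' 45
python3 -m pendant '[{"slide":[0,0,-2],"turn":0},{"slide":[0,0,-5],"turn":0},{"slide":[0,0,-10],"turn":0},{"slide":[0,0,-15],"turn":0},{"slide":[0,0,-15],"turn":0},{"slide":[0,0,-15],"turn":0}]'
python3 - <<'E'
from h import *
s=sense();print(s["wrist_force"]);M=T(s)
w=cam("wrist");sd=cam("side");t=cam("top");np.save("w9.npy",w["image"]);cv2.imwrite("pics/w9.png",w["image"][:,:,::-1]);cv2.imwrite("pics/s9.png",sd["image"][:,:,::-1])
O=np.array([.503,.237]);a=-.222;Rm=np.array([[np.cos(a),-np.sin(a)],[np.sin(a),np.cos(a)]])
for D in np.arange(1.4,1.85,.04):
    x=O+Rm@(np.array([np.sin(D),np.cos(D)])*.034);u,v=proj(w,[*x,.0865]).round().astype(int);print(round(D,2),u,v,int(w["image"][v-1:v+2,u-1:u+2].sum(2).mean()))
for th in (1.4,1.5,1.6,1.7):
    x=O+Rm@(np.array([-62*np.sin(th),-62+62*np.cos(th)]))/1e3;u,v=proj(sd,[*x,.115]).round().astype(int);print("cov",th,sd["image"][v-1:v+2,u-1:u+2].sum(2).mean())
# bar silhouette column profile in side: top of bar at lock centre if home z=.158
for z in (.145,.15,.155,.158,.162,.167,.172,.176,.18):
    u,v=proj(sd,[*O,z]).round().astype(int);print(z,u,v,sd["image"][v,u-3:u+4].sum(1).tolist())
E
```

```text
time: 23.55
tool_pos: [0.5032, 0.2383, 0.1237]
ee_rot: [-2.369, -2.061, -0.002]
wrist_force: [-0.6, -2.7, 3.6]
gripper_width: 0.175
grasp_force: 61.5
time: 24.05
tool_pos: [0.5033, 0.2376, 0.1228]
ee_rot: [-2.37, -2.062, -0.0]
wrist_force: [-0.8, 0.6, -0.6]
gripper_width: 0.448
grasp_force: 0.0
time: 24.8
tool_pos: [0.5032, 0.2374, 0.2725]
ee_rot: [-2.37, -2.062, 0.0]
wrist_force: [-0.6, 0.6, -0.1]
gripper_width: 0.446
grasp_force: 0.0
[-0.62242338  0.5621089  -0.10153656]
1.4 352 206 649
1.44 352 207 649
1.48 352 209 648
1.52 352 210 644
1.56 352 212 639
1.6 352 214 505
1.64 351 215 367
1.68 351 217 251
1.72 351 218 227
1.76 350 220 340
1.8 350 221 436
1.84 349 223 514
cov 1.4 625.8888888888889
cov 1.5 82.66666666666667
cov 1.6 97.44444444444444
cov 1.7 94.88888888888889
0.145 234 305 [204, 190, 168, 145, 136, 136, 125]
0.15 234 303 [223, 211, 211, 206, 205, 176, 149]
0.155 234 300 [245, 244, 241, 247, 250, 199, 150]
0.158 234 299 [322, 209, 128, 139, 149, 158, 147]
0.162 234 297 [606, 618, 558, 376, 172, 142, 155]
0.167 233 294 [313, 313, 310, 305, 320, 304, 509]
0.172 233 292 [290, 292, 300, 297, 318, 314, 299]
0.176 233 290 [290, 294, 295, 312, 309, 305, 302]
0.18 233 288 [297, 298, 295, 323, 311, 300, 306]
```

The pointer sits at about 1.71 rad, the bar top is at about 158 mm (which means the key is home), the cover is open, and the gripper is clear. I'll hand it in.

```bash
python3 -c "
from bench import close_job
print(close_job())"
```

```text
the job is handed in; nothing more can be done
None
```

I handed in the job at about 25 s of the 72 s allowed: the cover is open to about 1.55 rad, the largest key is home in the lock and let go, and the lock is at its stop (pointer about 1.7 rad); all of this is from camera and force readings, since no verdict came back.

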